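Fit the upper tier onto the kitchen spice stand

TASK

Fit the oblong wooden tray onto the four-post stand as its upper tier: lift it by its handle and lower it gently, not dropping it, so that each corner hole goes over its own post and the tray sits fully down and level on the four legs. Then let go. Leave the square tray and the kettle where they are.

Things in the scene. Friction and masses are not known exactly. Their poses are not given: they have to be found in the camera images.
- stand: Fixed spice stand: wooden base 210 (x) by 150 (y) mm with 4 round wooden legs, 44 mm in diameter, at x +-80, y +-50, flat tops 90 mm above the origin. On each leg a steel post, 14 mm in diameter, 45 mm tall (tip at 135), its last 11 mm tapering to 4 mm. Two jars stand on the base, below the leg tops. Origin: centre of the underside, at counter height; x along the long side, z up.
- oblong_tray: Loose wooden tray 210 (x) by 150 (y), 24 mm high at the rim, board 12 thick; 30 mm round holes at x +-80, y +-50 that match the posts (fits either way round). Steel bridge handle over its centre along x: bar 14 wide, 46 to 60 mm above the underside, 76 free between its uprights. 0.25 to 0.5 kg, balanced. Origin: centre of the underside; x along long side and handle, z up.
- square_tray: Bystander, leave alone: loose tray of the same wood with the same handle (along its x, top 60 mm above the underside), but square, 160 by 160 mm, corner holes at x, y +-55 mm: it does not fit this stand. Origin: centre of the underside, z up.
- kettle: Bystander, leave alone: steel kettle, 150 mm in diameter, 162 mm tall to the top of its black handle, spout reaching 110 mm from the axis along x. Origin: centre of the underside, z up.

How it is judged:
By the outcome, as a careful person would: the job done as asked, in the order asked, and still so for the second after the job is handed in, with the robot touching nothing.
It also fails if it takes over 45 s, if anything falls off the work surface, if the arm or the gripper's body presses on something with over 40 N, if the wrist force passes 120 N, or if a joint passes its speed limit or range.

ROBOT

A 7-joint arm with a two-finger parallel gripper is mounted at the origin on the work surface. World frame = base frame: x ahead of the robot, y to its left, z up, the work surface at z = 0. Lengths are in mm, angles in rad, forces in N, time in s.
With the tool pointing down it reaches from about 400 to 875 mm from the base axis. Payload 4.4 kg.
Tool frame: the origin (TCP) lies where the fingers leave the gripper's body, on its centre line; the fingertips stand 73 mm ahead of it and the grasp point (between the pads) lies 54 mm ahead of it; z points along the fingers, y is the line along which they close (so a half turn about z gives the same grasp; the last joint's range is limited). The gripper opens to 85 mm and grips with 20 to 120 N. Pads are 22 mm wide; open, the fingers measure 114 mm over their backs; the gripper's body (76 mm by 85 mm) begins 54 mm behind the grasp point. The pads swing forward as they close: fully open they stand 13 mm farther back than shut.
Start: joints at [-1.211, 0.628, 0.038, 1.517, -0.027, 0.996, -0.02], TCP at [268.463, 591.983, 303.913] pointing down, gripper open.
Joint ranges: [-3.06, 3.06], [-0.37, 2.12], [-1.25, 1.32], [0.18, 2.47], [-1.1, 4.24], [0.23, 1.98], [-2.94, 2.94]. Speed limits (rad/s): [2.57, 2.57, 3.14, 3.14, 3.14, 3.14, 3.14].

INTERFACE

Orientations are given as [roll, pitch, yaw] about the fixed x, y, z axes, in that order (R = Rz(yaw) Ry(pitch) Rx(roll)).
In Python, from cell import ctrl gives the robot as it stands.
- The arm moves only by the tool send_rows, never from a script. Its argument "rows" is a list that holds one entry, the list of rows, each a list of 6 numbers: the shift along the tool's x, y, z in cm, then the turn, a rotation vector about the tool's x, y, z in rad. In form: [[[tx, ty, tz, wx, wy, wz], ...]]. A call has 1 to 10 rows; each row is the pose to reach, as a shift and turn from the pose commanded when the call began, along the tool's axes at that moment; what a row does not reach only later rows make up. A row lasts 1/10 s, in which the tool goes at most 50 mm and 8.59 degrees, less where a joint would pass 70% of its speed; a pose out of reach is approached as far as the arm can. A call with a gripper value outside its range is refused whole. "grip" is the closure in counts, from 0 (fully open) to 255 (shut), set as the call begins (left out, the last holds). The fingers move at their own pace and stop on an object; the grip force is fixed at half the most. Time passes only in rows, so rows that repeat a pose let the fingers close. It gives the time, the measured TCP pose, the force, the opening and the grip force at its end, in the units of the state.
- ctrl.read_state(): the state, without advancing time (a new reading comes with each control period).
- ctrl.get_image(name): name is "scene" or "top" or "wrist"; returns a dict with "pixels" (384x512x3 uint8, red, green, blue), "fx", "fy", "cx", "cy" (pixels), "D" ([k1, k2, p1, p2, k3] as OpenCV has them; the pictures are not rectified), "extrinsics" (4x4, takes a point from camera to world coordinates); the wrist camera has in their place "mount" (4x4, takes a point from camera to tool coordinates, whose origin is the TCP and whose axes are the flange's). Camera axes: x right, y up, looking along -z (the intrinsics and any distortion apply to the point x, -y, -z); pixel columns grow to the right and rows downward; lengths in mm; the calibration is good to about 2 mm. A picture is of the moment at which its call begins: read the wrist's pose just before it. There is no depth.
- ctrl.finish_job(): hands the job in; it is judged then, once.
The state is a dict: "clock": time; "qpos": joint angles; "qd": joint speeds; "tau": joint torques, N m; "eef_pos": TCP position; "tool_rot": TCP orientation; "force": force on the tool from outside, world axes, zero at the start; "torque": the same for the moment, N m; "width": finger opening in mm; "gripper_force": force on a finger pad.
Only numpy, scipy, OpenCV 4.12 (cv2) and the standard library are available. Lean on these libraries where they do the work, as an engineer would, in place of code of your own. Each camera call takes 0.05 s, during which the arm holds its last target. There are 200 camera calls.

## Working session

There is one attempt and no reset: what is moved stays moved. The work goes in short steps, Python scripts to look and compute and a tool call to move; the robot and the scene stay as the last step left them, time stands still between calls to the robot, and variables do not carry over. Pictures are saved under pics/ and viewed, at most 10 in all, crops included, and the job is handed in when it is done.

Besides the shell and the picture viewer there is one more tool, called after "Request:" in YAML: its name, and indented under it one key for each argument. send_rows: Moves the arm, as the interface text tells. Its arguments: {"type":"object","properties":{"rows":{"type":"array","items":{"type":"array","items":{"type":"array","items":{"type":"number"}}}},"grip":{"type":"number"}},"required":["rows"]}

```bash
mkdir -p pics; ls
python3 - <<'E'
from cell import ctrl
import cv2,pickle
s=ctrl.read_state();print(s)
d={}
for n in("scene","top","wrist"):
    im=ctrl.get_image(n);d[n]=im;cv2.imwrite(f"pics/{n}0.png",im["pixels"][:,:,::-1])
    print(n,{k:v for k,v in im.items() if k!="pixels"})
pickle.dump((s,d),open("d0.pkl","wb"))
E
```

```text
pics
{'clock': 0.0, 'qpos': array([-1.21080548,  0.62934657,  0.03842705,  1.51836365, -0.02699961,
        0.9962811 , -0.02000251]), 'qd': array([ 0.00111642, -0.00103282, -0.00045304, -0.00031188, -0.00018132,
       -0.00033548, -0.00094542]), 'tau': array([-3.11073682e-04, -5.63409770e+01,  1.22566290e+00, -1.93453288e+01,
        1.09278582e-02,  1.05569747e-02,  1.70666532e-06]), 'eef_pos': array([268.2427574 , 591.5414385 , 302.98978347]), 'tool_rot': array([-3.13971159e+00,  1.62622631e-05,  2.71581168e+00]), 'force': array([ 0.06579599, -0.19287714,  0.33779745]), 'torque': array([ 0.02083205, -0.0135219 ,  0.01122225]), 'gripper_force': 0.0, 'width': 85.71822366180777}
scene {'fx': 432.46911626743173, 'fy': 432.46911626743173, 'cx': 253.5410304626743, 'cy': 189.52620133712108, 'D': array([-0.03580181,  0.        ,  0.        ,  0.        ,  0.        ]), 'extrinsics': array([[ 6.59186017e-01, -5.05246877e-01,  5.56955463e-01,
         1.33016714e+03],
       [ 7.51792876e-01,  4.26271177e-01, -5.03090802e-01,
        -7.81357443e+02],
       [ 1.67709960e-02,  7.50345571e-
[... 515 characters left out ...]
3.30893614e-03,  9.68136291e-02,  9.95297027e-01,
         1.51447700e+03],
       [ 0.00000000e+00,  0.00000000e+00,  0.00000000e+00,
         1.00000000e+00]])}
wrist {'fx': 317.6142344653975, 'fy': 317.6142344653975, 'cx': 254.76680472734853, 'cy': 194.3381221718623, 'D': array([-0.01735749,  0.        ,  0.        ,  0.        ,  0.        ]), 'mount': array([[ 8.43000634e-04,  9.64995643e-01,  2.62264559e-01,
         6.61903462e+01],
       [ 9.99999493e-01, -9.57965750e-04,  3.10497797e-04,
        -1.34987572e+00],
       [ 5.50869486e-04,  2.62264164e-01, -9.64995961e-01,
        -6.92210699e+01],
       [ 0.00000000e+00,  0.00000000e+00,  0.00000000e+00,
         1.00000000e+00]])}
```

View pics/top0.png

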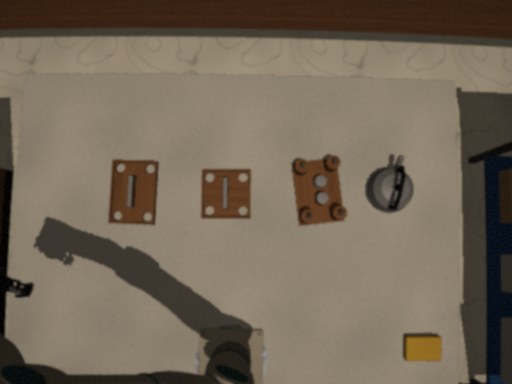

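View pics/scene0.png

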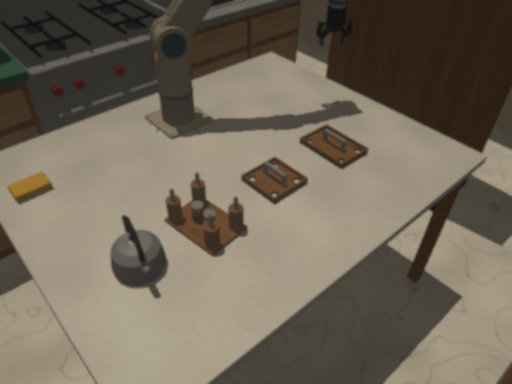

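The top view shows the oblong tray at about (134,192), the square tray at (226,193), the stand at (320,190) with its legs at (299,166), (331,162), (307,214) and (338,212), and the kettle at (389,188). The scene view shows the same layout, with the oblong tray farthest from the kettle.

```bash
cat > h.py <<'E'
import numpy as np,cv2
from scipy.spatial.transform import Rotation as R
from scipy.optimize import least_squares
def K(im): return np.array([[im["fx"],0,im["cx"]],[0,im["fy"],im["cy"]],[0,0,1.]])
def T(pos,rpy):
    M=np.eye(4);M[:3,:3]=R.from_euler("xyz",rpy).as_matrix();M[:3,3]=pos;return M
def cam(im,s=None): return im["extrinsics"] if "extrinsics" in im else T(s["eef_pos"],s["tool_rot"])@im["mount"]
def proj(im,E,P):
    p=(np.asarray(P,float)-E[:3,3])@E[:3,:3]; p=p*[1,-1,-1]
    return cv2.projectPoints(p.reshape(-1,1,3),np.zeros(3),np.zeros(3),K(im),im["D"])[0].reshape(-1,2)
def plane(im,E,uv,z):
    n=cv2.undistortPoints(np.array(uv,float).reshape(-1,1,2),K(im),im["D"]).reshape(-1,2)
    d=np.c_[n[:,0],-n[:,1],-np.ones(len(n))]@E[:3,:3].T
    return E[:3,3]+d*((z-E[2,3])/d[:,2])[:,None]
def body(q,L): # q=x,y,yaw,z
    c,s=np.cos(q[2]),np.sin(q[2]);L=np.asarray(L,float)
    return np.c_[q[0]+c*L[:,0]-s*L[:,1],q[1]+s*L[:,0]+c*L[:,1],L[:,2]]
def fit(im,E,L,uv,q0):
    r=least_squares(lambda q:(proj(im,E,body(q,L))-uv).ravel(),q0,x_scale=[10,10,.05]);return r.x,r.fun.reshape(-1,2)
def tool(s,pos,yaw): # move to reach (tool down, given yaw) in row units
    A=T(s["eef_pos"],s["tool_rot"]);B=T(pos,[np.pi,0,yaw]);D=np.linalg.inv(A)@B
    return np.round(np.r_[D[:3,3]/10,R.from_matrix(D[:3,:3]).as_rotvec()],3)
E
python3 - <<'E'
from h import *
import pickle
s,d=pickle.load(open("d0.pkl","rb"));im=d["top"];E=im["extrinsics"]
C=[[80,50],[80,-50],[-80,50],[-80,-50]]
for n,z,uv in(("tray",6,[[122,168],[152,168],[117,215],[148,217]]),("stand",90,[[299,166],[331,162],[307,214],[338,212]])):
    q,r=fit(im,E,[c+[z] for c in C],np.array(uv,float),[600,0,0]);print(n,q,abs(r).max())
w=d["wrist"];print(cam(w,s))
for n,uv in(("sq",[226,193]),("kettle",[389,188])):print(n,plane(im,E,[uv],30))
E
```

```text
tray [ 5.39808628e+02  3.27902841e+02 -3.72181434e-02] 0.8726065907991938
stand [ 5.55292737e+02 -2.68732653e+02  1.46870994e-01] 1.9234418465579495
[[ 4.12263087e-01 -8.79432949e-01 -2.37984948e-01  2.07457335e+02]
 [ 9.11061596e-01  3.97250744e-01  1.10266104e-01  6.17769877e+02]
 [-2.43194673e-03 -2.62277591e-01  9.64989404e-01  3.72212194e+02]
 [ 0.00000000e+00  0.00000000e+00  0.00000000e+00  1.00000000e+00]]
sq [[540.24093081  23.57839932  30.        ]]
kettle [[ 567.5027382  -506.81672501   30.        ]]
```

Run:
```python
from h import *
from cell import ctrl
s=ctrl.read_state();print(tool(s,[520,328,300],np.pi-.037))
```

```text
[-3.3812e+01 -1.3614e+01  3.4300e-01 -1.0000e-03 -0.0000e+00 -3.8900e-01]
```

Request:
send_rows:
  rows:
    - [[-33.8,-13.6,0.3,0,0,-0.389],[-33.8,-13.6,0.3,0,0,-0.389],[-33.8,-13.6,0.3,0,0,-0.389],[-33.8,-13.6,0.3,0,0,-0.389],[-33.8,-13.6,0.3,0,0,-0.389],[-33.8,-13.6,0.3,0,0,-0.389],[-33.8,-13.6,0.3,0,0,-0.389],[-33.8,-13.6,0.3,0,0,-0.389],[-33.8,-13.6,0.3,0,0,-0.389],[-33.8,-13.6,0.3,0,0,-0.389]]

```text
clock: 1.15
eef_pos: [519.0, 329.8, 300.7]
tool_rot: [3.141, -0.002, 3.106]
force: [0.1, 0.3, -0.7]
width: 85.3
gripper_force: 0.0
```

```bash
cat > snap.py <<'E'
import sys,pickle,cv2
from cell import ctrl
n=sys.argv[1]
s=ctrl.read_state();im=ctrl.get_image("wrist");pickle.dump((s,im),open(n+".pkl","wb"))
cv2.imwrite(f"pics/{n}.png",im["pixels"][:,:,::-1]);print(s["clock"],s["eef_pos"],s["tool_rot"],abs(s["qd"]).max(),s["qpos"].round(2),s["force"],s["width"])
E
python3 snap.py w1
```

```text
1.15 [519.00461657 329.76594149 300.65087156] [ 3.14055055e+00 -1.54636156e-03  3.10584328e+00] 0.0310039596214884 [-0.57  0.58 -0.07  1.62  0.04  0.94  0.88] [ 0.14980173  0.25292165 -0.67512996] 85.2883635567936
```

View pics/w1.png

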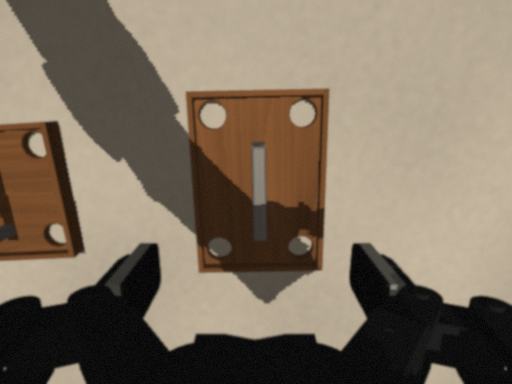

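The wrist view shows the oblong tray with its outer rim corners at (187,92), (328,89), (323,270) and (200,271). The holes are at (213,115), (302,113), (220,247) and (300,245), and the handle runs from (259,143) to (260,240).

Run:
```python
from h import *
import pickle
s,im=pickle.load(open("w1.pkl","rb"));E=cam(im,s)
L=[[-105,-75,24],[-105,75,24],[105,75,24],[105,-75,24],[-80,-50,6],[-80,50,6],[80,-50,6],[80,50,6]]
uv=np.array([[187,92],[328,89],[323,270],[200,271],[213,115],[302,113],[220,247],[300,245]],float)
q,r=fit(im,E,L,uv,[540,328,-.037]);print(q,"\n",r.round(1))
print(proj(im,E,body(q,[[-45,0,60],[45,0,60]])))
q2,r2=fit(im,E,L[:4],uv[:4],q);print(q2)
print("above",tool(s,[q[0],q[1],170],np.pi+q[2]))
```

```text
[ 5.38014434e+02  3.33104362e+02 -1.25779372e-02] 
 [[-1.7 -0.9]
 [ 1.7 -1.3]
 [-0.1  0.5]
 [-1.   2.1]
 [-0.2 -0.1]
 [ 0.7 -0.2]
 [ 0.1  0.4]
 [ 0.5  0.7]]
[[258.98335582 151.62623448]
 [260.60132037 237.38901072]]
[ 5.38184874e+02  3.33390064e+02 -1.24872526e-02]
above [-1.9080e+00  3.8800e-01  1.3063e+01  1.0000e-03 -2.0000e-03 -2.3000e-02]
```

Request:
send_rows:
  rows:
    - [[-1.9,0.4,13.0,0,0,-0.023],[-1.9,0.4,13.0,0,0,-0.023],[-1.9,0.4,13.0,0,0,-0.023],[-1.9,0.4,13.0,0,0,-0.023],[-1.9,0.4,13.0,0,0,-0.023],[-1.9,0.4,13.0,0,0,-0.023]]

```text
clock: 1.8
eef_pos: [539.4, 333.7, 173.2]
tool_rot: [3.139, 0.003, 3.13]
force: [-0.4, 0.4, -0.4]
width: 85.3
gripper_force: 0.0
```

```bash
python3 snap.py w2
python3 - <<'E'
from h import *
import pickle
s,im=pickle.load(open("w2.pkl","rb"));E=cam(im,s)
q=[538.0,333.1,-.0126]
print(tool(s,[q[0],q[1],107],np.pi+q[2]))
print(proj(im,E,body(q,[[-38,-7,60],[38,-7,60],[-38,7,60],[38,7,60],[-80,-50,6],[-80,50,6],[-105,-75,24],[-105,75,24]])).round(0).tolist())
E
```

```text
1.8 [539.43932347 333.66531049 173.21063062] [3.13896101e+00 2.67194044e-03 3.12950725e+00] 0.013315801213535023 [-0.56  0.76 -0.07  1.68  0.07  0.7   0.9 ] [-0.38802296  0.41640671 -0.42323847] 85.26084260907255
[ 1.61e-01 -7.60e-02  6.62e+00  3.00e-03  3.00e-03  1.00e-03]
[[244.0, 157.0], [244.0, 275.0], [268.0, 157.0], [266.0, 275.0], [185.0, 86.0], [326.0, 86.0], [137.0, 43.0], [374.0, 43.0]]
```

View pics/w2.png

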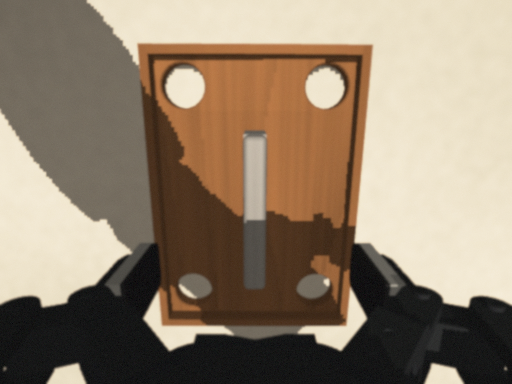

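The picture matches the prediction: the handle bar spans columns 244–267, centred between the fingers, and the holes are at (185,86) and (326,86). I'll lower the arm and grip.

Request:
send_rows:
  rows:
    - [[0.15,-0.1,3,0,0,0],[0.15,-0.1,5,0,0,0],[0.15,-0.1,6.0,0,0,0],[0.15,-0.1,6.6,0,0,0],[0.15,-0.1,6.6,0,0,0],[0.15,-0.1,6.6,0,0,0]]

```text
clock: 2.45
eef_pos: [538.3, 331.3, 106.0]
tool_rot: [3.14, 0.002, 3.128]
force: [-0.5, -0.2, -0.9]
width: 85.2
gripper_force: 0.0
```

Request:
send_rows:
  rows:
    - [[0,0,0,0,0,0],[0,0,0,0,0,0],[0,0,0,0,0,0],[0,0,0,0,0,0],[0,0,0,0,0,0],[0,0,0,0,0,0],[0,0,0,0,0,0],[0,0,0,0,0,0],[0,0,0,0,0,0],[0,0,0,0,0,0]]
  grip: 255

```text
clock: 3.45
eef_pos: [537.9, 331.3, 105.3]
tool_rot: [3.141, 0.001, 3.128]
force: [-0.4, 1.6, 5.4]
width: 13.0
gripper_force: 59.4
```

Run:
```python
import pickle,cv2,numpy as np
s,d=pickle.load(open("d0.pkl","rb"))
a=d["top"]["pixels"][145:235,280:360,::-1];b=d["scene"]["pixels"][165:265,150:260,::-1]
a=cv2.convertScaleAbs(cv2.resize(a,None,fx=5,fy=5,interpolation=2),alpha=1.6);b=cv2.convertScaleAbs(cv2.resize(b,None,fx=3.6,fy=3.6,interpolation=2),alpha=1.6)
H=max(a.shape[0],b.shape[0]);o=np.zeros((H,a.shape[1]+b.shape[1],3),np.uint8);o[:a.shape[0],:a.shape[1]]=a;o[:b.shape[0],a.shape[1]:]=b
cv2.imwrite("pics/st.png",o);print(o.shape)
```

```text
(450, 796, 3)
```

View pics/st.png

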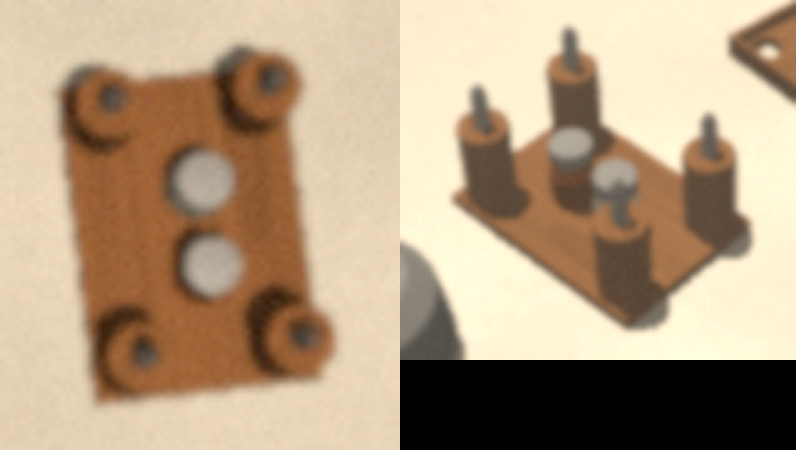

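Request:
send_rows:
  rows:
    - [[0,0,-1,0,0,0],[0,0,-3,0,0,0],[0,0,-6,0,0,0],[0,0,-10,0,0,0],[0,0,-14,0,0,0],[0,0,-18,0,0,0],[0,0,-20,0,0,0],[0,0,-20,0,0,0],[0,0,-20,0,0,0]]

```text
clock: 4.35
eef_pos: [537.1, 329.8, 303.8]
tool_rot: [-3.14, -0.002, 3.127]
force: [-0.8, -0.2, -3.6]
width: 13.3
gripper_force: 58.8
```

The left crop (top camera) shows the posts at crop pixels (113,97), (271,79), (145,351) and (304,334). The right crop (scene camera) shows the post tips at (568,30), (478,88), (709,116) and (618,182), and the leg tops at (571,69), (483,127), (710,154) and (621,222).

Run:
```python
from h import *
import pickle
s,d=pickle.load(open("d0.pkl","rb"));t=d["top"];c=d["scene"]
C=[[80,50],[80,-50],[-80,50],[-80,-50]]
f=lambda a,k,o:(np.array(a,float)+.5)/k-.5+o
ut=f([[113,97],[271,79],[145,351],[304,334]],5,[280,145])
ul=f([[107,105],[263,88],[138,357],[298,340]],5,[280,145])
us=f([[309,116],[218,182],[168,30],[78,88]],3.6,[150,165])
uL=f([[310,154],[221,222],[171,69],[83,127]],3.6,[150,165])
Z=lambda z:[x+[z] for x in C]
q0=[555,-269,.1]
for n,im,L,u in(("posts top",t,Z(115),ut),("legs top",t,Z(90),ul),("tips scene",c,Z(133),us),("legs scene",c,Z(90),uL)):
    q,r=fit(im,im["extrinsics"],L,u,q0);print(n,q.round(3),abs(r).max().round(2))
rr=least_squares(lambda q:np.concatenate([(proj(im,im["extrinsics"],body(q,L))-u).ravel() for im,L,u in((t,Z(115),ut),(t,Z(90),ul),(c,Z(133),us),(c,Z(90),uL))]),q0,x_scale=[10,10,.05])
print(rr.x,rr.fun.reshape(4,4,2).mean(1))
# camera bias check with tray corner/hole blobs of top view
g=cv2.cvtColor(t["pixels"],cv2.COLOR_RGB2GRAY)
qt=[538.0,333.1,-.0126];P=proj(t,t["extrinsics"],body(qt,Z(6)))
for p in P:
    x,y=np.round(p).astype(int);w=g[y-6:y+7,x-6:x+7].astype(float);m=np.clip(w-(w.min()+w.max())/2,0,None);Y,X=np.mgrid[y-6:y+7,x-6:x+7]
    print("hole pred",p.round(1),"seen",(X*m).sum()/m.sum(),(Y*m).sum()/m.sum())
```

```text
posts top [ 5.55462e+02 -2.73159e+02  1.33000e-01] 0.57
legs top [ 5.53467e+02 -2.72336e+02  1.35000e-01] 0.38
tips scene [ 5.53906e+02 -2.74015e+02  1.35000e-01] 0.27
legs scene [ 5.53376e+02 -2.73792e+02  1.40000e-01] 0.25
[ 5.54043834e+02 -2.73375197e+02  1.35543388e-01] [[ 0.06890275  0.45682852]
 [ 0.33495338 -0.18039345]
 [ 0.210678   -0.08871241]
 [ 0.25156747  0.05307854]]
hole pred [119.8 168. ] seen 120.55162703379224 167.5040675844806
hole pred [149.4 168.9] seen 150.1948833709556 168.54326561324305
hole pred [116.8 216. ] seen 117.57482337829158 215.1772639691715
hole pred [146.7 217.1] seen 147.40162271805275 216.41717376605814
```

Run:
```python
from h import *
from cell import ctrl
s=ctrl.read_state();print(s["eef_pos"],tool(s,[553.5,-273.4,310],np.pi+.1355))
```

```text
[537.05100626 329.84250772 303.78625824] [-2.5060e+00 -6.0296e+01 -5.1800e-01 -2.0000e-03 -2.0000e-03 -1.5000e-01]
```

Request:
send_rows:
  rows:
    - [[-0.1,-1.5,-0.5,0,0,-0.004],[-0.2,-4,-0.5,0,0,-0.01],[-0.3,-7.5,-0.5,0,0,-0.02],[-0.5,-11.5,-0.5,0,0,-0.03],[-0.6,-15.5,-0.5,0,0,-0.04],[-0.8,-19.5,-0.5,0,0,-0.05],[-1.0,-23.5,-0.5,0,0,-0.06],[-1.1,-27.5,-0.5,0,0,-0.07],[-1.3,-31.5,-0.5,0,0,-0.08],[-1.5,-35.5,-0.5,0,0,-0.09]]

```text
clock: 5.35
eef_pos: [546.2, -27.4, 308.4]
tool_rot: [-3.141, -0.004, -3.066]
force: [0.4, 0.8, -3.4]
width: 13.0
gripper_force: 58.8
```

Run:
```python
from h import *
from cell import ctrl
s=ctrl.read_state();print(s["eef_pos"],s["tool_rot"],s["qd"].round(2),tool(s,[553.5,-273.4,310],np.pi+.1355))
```

```text
[546.15290386 -27.35455239 308.44418213] [-3.14113356 -0.00387848 -3.06585898] [ 0.73  0.03  0.01 -0.06 -0.    0.02  0.83] [ 1.130e+00 -2.459e+01 -1.400e-01 -0.000e+00 -4.000e-03 -6.000e-02]
```

Request:
send_rows:
  rows:
    - [[0.2,-4,0,0,0,-0.01],[0.4,-8,0,0,0,-0.02],[0.5,-12,0,0,0,-0.03],[0.7,-16,0,0,0,-0.04],[0.9,-19.5,0,0,0,-0.05],[1.0,-22,0,0,0,-0.055],[1.1,-23.8,0,0,0,-0.06],[1.1,-24.6,0,0,0,-0.06],[1.1,-24.6,0,0,0,-0.06],[1.1,-24.6,0,0,0,-0.06]]

```text
clock: 6.35
eef_pos: [555.2, -269.2, 309.2]
tool_rot: [3.14, -0.001, -3.005]
force: [-0.1, 1.1, -2.8]
width: 12.9
gripper_force: 58.8
```

```bash
cat > tb.py <<'E'
import sys,pickle,cv2,numpy as np
from h import *
from cell import ctrl
n=sys.argv[1];s=ctrl.read_state();t=ctrl.get_image("top");c=ctrl.get_image("scene");pickle.dump((s,t,c),open(n+".pkl","wb"))
a=t["pixels"][135:245,270:370,::-1];b=c["pixels"][135:245,140:250,::-1]
o=np.hstack([cv2.resize(a,None,fx=3.75,fy=3.75,interpolation=2),cv2.resize(b,None,fx=3.75,fy=3.75,interpolation=2)])
cv2.imwrite(f"pics/{n}.png",cv2.convertScaleAbs(o,alpha=1.6))
print(s["eef_pos"],s["tool_rot"],tool(s,[553.5,-273.4,float(sys.argv[2])],np.pi+.1355))
E
python3 tb.py p1 255
```

```text
[ 555.15950474 -269.24915224  309.15495001] [ 3.13964411e+00 -1.32779778e-03 -3.00451589e+00] [ 2.140e-01 -3.990e-01  5.415e+00  2.000e-03 -1.000e-03  2.000e-03]
```

View pics/p1.png

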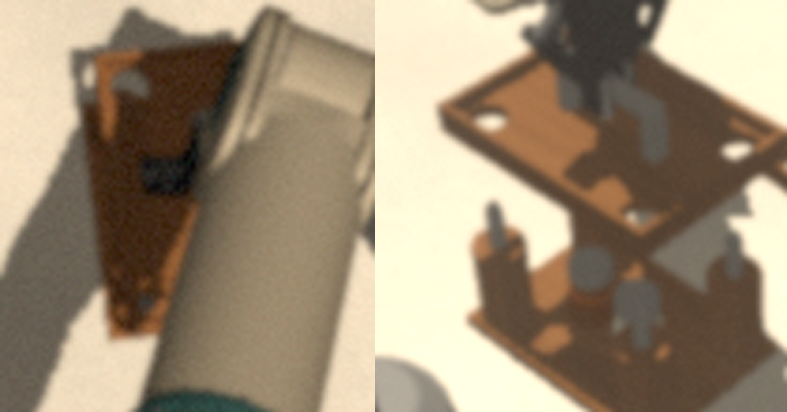

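The tray hangs level in the gripper. In the scene crop the holes show at (490,121), (737,150) and (638,217), with the posts below them. I'll use these holes to check the tray's position in the hand.

Run:
```python
from h import *
import pickle
s,t,c=pickle.load(open("p1.pkl","rb"))
f=lambda a,o:(np.array(a,float)+.5)/3.75-.5+o
u=f([[490-375,121],[737-375,150],[638-375,217]],[140,135])
for z in(6,10):
    L=[[-80,-50,204+z],[80,50,204+z],[80,-50,204+z]]
    q,r=fit(c,c["extrinsics"],L,u,[555,-269,.13]);print(z,q,r.round(2).tolist())
```

```text
6 [ 5.51860683e+02 -2.67313090e+02  1.20440553e-01] [[-0.5, -0.42], [0.37, 0.1], [0.11, 0.2]]
10 [ 5.55825491e+02 -2.69922762e+02  1.19085270e-01] [[-0.66, -0.52], [0.54, 0.09], [0.1, 0.27]]
```

Request:
send_rows:
  rows:
    - [[0.2,-0.3,1.5,0,0,0],[0.2,-0.4,3,0,0,0],[0.2,-0.4,4.5,0,0,0],[0.2,-0.4,5.4,0,0,0],[0.2,-0.4,5.4,0,0,0],[0.2,-0.4,5.4,0,0,0]]

```text
clock: 7.05
eef_pos: [554.5, -274.2, 256.3]
tool_rot: [-3.141, 0.001, -3.005]
force: [0.6, 0.3, -2.0]
width: 12.9
gripper_force: 58.7
```

```bash
python3 tb.py p2 196
```

```text
[ 554.54654755 -274.23462459  256.31205609] [-3.14149973e+00  5.26301081e-04 -3.00454564e+00] [ 9.500e-02  9.800e-02  6.031e+00 -0.000e+00  1.000e-03  2.000e-03]
```

View pics/p2.png

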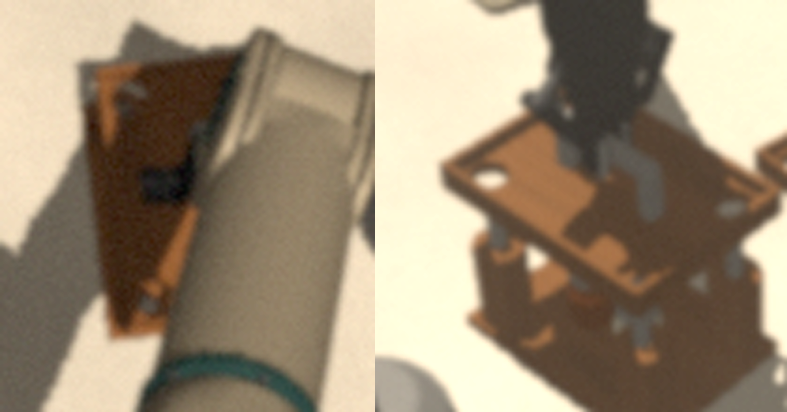

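The tray is just above the post tips and lined up: the left post, near (500,230), sits below its hole at (490,180). I'll lower it in stages and watch the force.

Request:
send_rows:
  rows:
    - [[0.05,0.05,0.7,0,0,0],[0.05,0.05,1.4,0,0,0],[0.05,0.05,2.1,0,0,0],[0.05,0.05,2.8,0,0,0],[0.05,0.05,3.5,0,0,0],[0.05,0.05,4.0,0,0,0],[0.05,0.05,4.0,0,0,0],[0.05,0.05,4.0,0,0,0]]

```text
clock: 7.95
eef_pos: [553.6, -274.3, 215.8]
tool_rot: [3.142, -0.0, -3.005]
force: [0.8, 0.5, -1.5]
width: 13.1
gripper_force: 58.7
```

Request:
send_rows:
  rows:
    - [[0,0,0.4,0,0,0],[0,0,0.8,0,0,0],[0,0,1.2,0,0,0],[0,0,1.5,0,0,0],[0,0,1.7,0,0,0],[0,0,1.8,0,0,0],[0,0,1.8,0,0,0],[0,0,1.8,0,0,0]]

```text
clock: 8.75
eef_pos: [553.7, -274.3, 198.0]
tool_rot: [-3.142, 0.0, -3.005]
force: [0.3, -0.6, -2.2]
width: 12.7
gripper_force: 58.8
```

Request:
send_rows:
  rows:
    - [[0,0,0.06,0,0,0],[0,0,0.12,0,0,0],[0,0,0.18,0,0,0],[0,0,0.18,0,0,0],[0,0,0.18,0,0,0]]

```text
clock: 9.25
eef_pos: [553.6, -274.3, 196.1]
tool_rot: [3.142, -0.0, -3.005]
force: [0.3, -0.3, -3.6]
width: 12.9
gripper_force: 58.8
```

Request:
send_rows:
  rows:
    - [[0,0,0.04,0,0,0],[0,0,0.08,0,0,0],[0,0,0.1,0,0,0],[0,0,0.1,0,0,0],[0,0,0.1,0,0,0]]

```text
clock: 9.75
eef_pos: [553.6, -274.3, 195.3]
tool_rot: [-3.142, 0.0, -3.005]
force: [-0.1, 0.6, -0.4]
width: 13.3
gripper_force: 59.2
```

Request:
send_rows:
  rows:
    - [[0,0,0.03,0,0,0],[0,0,0.06,0,0,0],[0,0,0.06,0,0,0],[0,0,0.06,0,0,0]]

```text
clock: 10.15
eef_pos: [553.6, -274.3, 195.3]
tool_rot: [-3.141, 0.0, -3.005]
force: [-2.2, 1.6, 5.2]
width: 13.0
gripper_force: 60.0
```

Contact: the force is +5 N at z 195.3, the expected seated height. I'll open the gripper and retreat.

Request:
send_rows:
  rows:
    - [[0,0,0,0,0,0],[0,0,0,0,0,0],[0,0,0,0,0,0],[0,0,0,0,0,0],[0,0,0,0,0,0],[0,0,0,0,0,0],[0,0,0,0,0,0],[0,0,0,0,0,0],[0,0,0,0,0,0],[0,0,0,0,0,0]]
  grip: 0

```text
clock: 11.15
eef_pos: [553.6, -274.3, 194.5]
tool_rot: [3.142, -0.0, -3.005]
force: [-0.1, 0.2, -0.0]
width: 85.5
gripper_force: 0.0
```

Request:
send_rows:
  rows:
    - [[0,0,-1,0,0,0],[0,0,-3,0,0,0],[0,0,-6,0,0,0],[0,0,-10,0,0,0],[0,0,-14,0,0,0],[0,0,-17,0,0,0],[0,0,-17,0,0,0],[0,0,-17,0,0,0]]

```text
clock: 11.95
eef_pos: [553.6, -274.3, 365.8]
tool_rot: [-3.14, 0.002, -3.005]
force: [-0.8, 0.1, -0.6]
width: 85.6
gripper_force: 0.0
```

```bash
python3 tb.py p3 196; python3 snap.py w3
python3 - <<'E'
import cv2,numpy as np
a=cv2.imread("pics/p3.png")[:,375:];b=cv2.imread("pics/w3.png")[:, 60:450]
b=cv2.copyMakeBorder(b,0,a.shape[0]-b.shape[0],0,0,0);cv2.imwrite("pics/f.png",np.hstack([a,b]))
E
```

```text
[ 553.5804462  -274.30748288  365.77384129] [-3.14047813e+00  1.65848502e-03 -3.00543538e+00] [ 2.4000e-02  1.1000e-01  1.6977e+01 -1.0000e-03  2.0000e-03  1.0000e-03]
12.05 [ 552.95397921 -274.01137419  363.69208545] [ 3.14058067e+00 -1.66260388e-03 -3.00536398e+00] 0.014531675495625451 [ 0.47  0.52 -0.09  1.53  0.05  1.09  2.08] [0.32863344 0.93674508 0.16515425] 85.50825900305952
```

View pics/f.png

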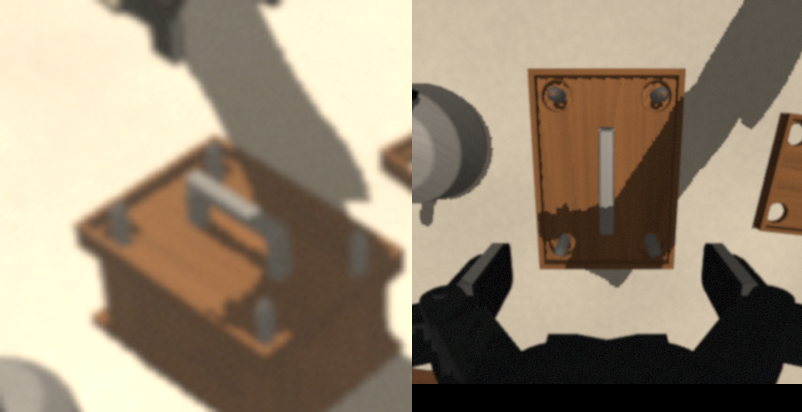

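The tray is seated level. All four posts come up through their own corner holes (scene crop (120,225), (213,160), (358,252), (264,318)), and the gripper is clear above it.

```bash
python3 -c "
from cell import ctrl
print(ctrl.finish_job())"
```

```text
the job is handed in; nothing more can be done
None
```

The oblong tray sits level on the stand with all four posts through their holes; I released it and handed the job in at about 12 s, leaving the square tray and kettle untouched.

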